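# Give each glazed jar its own lid back

### The arm

A 6-joint arm with a two-finger parallel gripper is mounted at the origin on the work surface. World frame = base frame: x ahead of the robot, y to its left, z up, the work surface at z = 0. Lengths are in m, angles in rad, forces in N, time in s.
With the tool pointing down it reaches from about 0.35 to 0.85 m from the base axis. Payload 8.1 kg.
Tool frame: the origin (TCP) lies at the very end of the fingers, on their centre line; the grasp point (between the pads) lies 19 mm behind it (robot.tcp_to_grasp is the z of the grasp point in the tool frame, in m); z points along the fingers, y is the line along which they close (so a half turn about z gives the same grasp; the last joint's range is limited). The gripper opens to 85 mm and grips with 20 to 120 N. Pads are 22 mm wide; open, the fingers measure 114 mm over their backs; the gripper's body (76 mm by 85 mm) begins 54 mm behind the grasp point. The pads swing forward as they close: fully open they stand 13 mm farther back than shut.
Start: joints at [-1.289, 0.13, 1.488, -0, 1.523, -0.085], TCP at [0.215, -0.56, 0.231] pointing down, gripper open.
Joint ranges: [-2.96, 2.96], [-0.89, 2.26], [0.02, 2.5], [-1.34, 4.48], [0, 2.73], [-2.66, 2.66]. Speed limits (rad/s): [2.39, 2.39, 2.79, 3.14, 3.14, 3.14].

### API

Orientations are given as a 3x3 rotation matrix whose columns are the frame's x, y, z axes.
In Python, from rig import telemetry, optics, sign_off, robot gives the robot as it stands.
- The arm moves only by the shell command python3 -m jog 'ROWS' [OPENING] [FORCE]. ROWS is JSON, a list of rows, each a list of 4 numbers: the shift along the tool's x, y, z in mm, then the turn about the tool's z in rad. A call has exactly 8 rows; each row is the pose to reach, as a shift and turn from the pose commanded when the call began, along the tool's axes at that moment; what a row does not reach only later rows make up. A row lasts 1/12 s, in which the tool goes at most 41.7 mm and 7.16 degrees, less where a joint would pass 70% of its speed; a pose out of reach is approached as far as the arm can. A call with a gripper value outside its range is refused whole. OPENING is the finger opening in mm, from 0 to 85.4, set as the call begins (- or left out, the last holds). The fingers move at their own pace and stop on an object; FORCE is the grip in N (left out, the last holds). Time passes only in rows, so rows that repeat a pose let the fingers close, or fill a call up. It gives the time, the measured TCP pose, the force, the opening and the grip force at its end, in the units of the state.
- telemetry.read_state(): the state, without advancing time (a new reading comes with each control period).
- optics.grab_frame(name): name is "scene" or "top" or "wrist"; returns the picture (480x640x3 uint8, red, green, blue); there is no depth.
- optics.calibration(name): a dict with "fx", "fy", "cx", "cy" (pixels), "xyz" and "rotation" of the camera in the world. Camera axes: x right, y up, looking along -z (the intrinsics and any distortion apply to the point x, -y, -z); pixel columns grow to the right and rows downward; lengths in m; the calibration is good to about 2 mm. A picture is of the moment at which its call begins: read the wrist's pose just before it. calibration takes no time and is no camera call; for the wrist camera it gives the pose at the moment of the call.
- sign_off(): hands the job in; it is judged then, once.
Trained networks look in the newest picture that a camera, given by its name, has taken for a name from the list of things; names that differ only in an ending like _2 or _b are one class to them, and where a whole thing is asked for, a point or a joint stands for the part that bears it (a point fixed in the world has none). Each returns a list of dicts, best first, with "conf" (0 to 1); they miss things now and then, are a little off and sometimes report something else, mostly with a low value. They report only what shows in the picture. A call takes as long as a camera call. They do not tell look-alikes from the thing itself.
- optics.look_for(camera, thing): "box" ([left, top, right, bottom] in pixels, round what is visible of it).
- optics.cut_out(camera, thing): "region" (480x640 bool, what is visible of it) and "box" ([left, top, right, bottom] in pixels, round what is visible of it).
- optics.tip_of(camera, thing): "uv" ([column, row] in pixels: a listed point, or the origin of a listed thing).
The state is a dict: "clock": time; "q": joint angles; "qd": joint speeds; "joint_torque": joint torques, N m; "tcp_pos": TCP position; "tcp_rot": TCP orientation; "contact_force": force on the tool from outside, world axes, zero at the start; "torque": the same for the moment, N m; "finger_gap": finger opening in m; "gripper_force": force on a finger pad.
Only numpy, scipy, OpenCV 4.12 (cv2) and the standard library are available. Lean on these libraries where they do the work, as an engineer would, in place of code of your own. Each camera call takes 0.05 s, during which the arm holds its last target. There are 200 camera calls.

### The job

The lids of the three glazed jars were mixed up when the kiln was unpacked: put each lid back on the jar of its own colour, properly seated, leaving the jars, bottle, cup and kiln post where they stand. The empty round plywood bat is the free spot for parking a lid the right way up meanwhile; the table is gritty, so do not let a lid touch it. Fired glaze chips: set the lids down gently, never drop them.

Things in the scene. Friction and masses are not known exactly. Their poses are not given: they have to be found in the camera images.
- jar_blue: Round storage jar, loose, upright, blue glaze, bare terracotta foot. Origin: centre of its underside, z up. 120 mm across at the belly, which shows all round under a lid; 105 mm high to the flat rim; mouth 73 mm across inside, neck 83 mm outside: a lid's flange has about 8 mm play each way. 0.55 to 0.85 kg. Starts wearing another jar's lid.
- jar_green: Round storage jar, loose, upright, green glaze, bare terracotta foot. Origin: centre of its underside, z up. 120 mm across at the belly, which shows all round under a lid; 105 mm high to the flat rim; mouth 73 mm across inside, neck 83 mm outside: a lid's flange has about 8 mm play each way. 0.55 to 0.85 kg. Starts wearing another jar's lid.
- jar_cream: Round storage jar, loose, upright, cream (pale yellow-white) glaze, bare terracotta foot. Origin: centre of its underside, z up. 120 mm across at the belly, which shows all round under a lid; 105 mm high to the flat rim; mouth 73 mm across inside, neck 83 mm outside: a lid's flange has about 8 mm play each way. 0.55 to 0.85 kg. Starts wearing another jar's lid.
- lid_blue: Lid, 90 mm across, blue glaze, bare clay underside, 0.12 to 0.21 kg. Origin: on its axis at the very bottom, z up. Heights from there: flange 0 to 10 mm (50 to 57 mm across, tapered); plate underside 10 mm (rests on the jar rim); domed top 17 mm near the edge, 22 mm at the knob; round knob to grip, 27 mm across, from 27 to 51 mm. Seated, its origin is 95 mm above the jar's.
- lid_green: Lid, 90 mm across, green glaze, bare clay underside, 0.12 to 0.21 kg. Origin: on its axis at the very bottom, z up. Heights from there: flange 0 to 10 mm (50 to 57 mm across, tapered); plate underside 10 mm (rests on the jar rim); domed top 17 mm near the edge, 22 mm at the knob; round knob to grip, 27 mm across, from 27 to 51 mm. Seated, its origin is 95 mm above the jar's.
- lid_cream: Lid, 90 mm across, cream (pale yellow-white) glaze, bare clay underside, 0.12 to 0.21 kg. Origin: on its axis at the very bottom, z up. Heights from there: flange 0 to 10 mm (50 to 57 mm across, tapered); plate underside 10 mm (rests on the jar rim); domed top 17 mm near the edge, 22 mm at the knob; round knob to grip, 27 mm across, from 27 to 51 mm. Seated, its origin is 95 mm above the jar's.
- bat: Potter's bat: empty, clean, flat round disc of pale plywood fixed on the table, 136 mm across, 16 mm thick: the free spot for parking one lid. Origin: centre of its underside, z up. A lid parked on it stands on its flange, origin 16 mm above the bat's origin.
- bottle: Bystander: small closed amber bottle with a red cap and a paper label, 42 mm across, 85 mm high, upright. Origin: centre of its underside.
- cup: Bystander: unglazed terracotta cup without handle, 68 mm across, 62 mm high, upright. Origin: centre of its underside.
- post: Bystander: kiln post, a plain off-white ceramic cylinder, 38 mm across, 64 mm high, upright. Origin: centre of its underside.
Mind the look-alikes: they are no part of the job. Leave any black or pink look-alike of the jar_green alone.

How it is judged:
By the outcome, as a careful person would: the job done as asked, in the order asked, and still so for the second after the job is handed in, with the robot touching nothing.
It also fails if it takes over 120 s, if anything falls off the work surface, if the arm or the gripper's body presses on something with over 40 N, if the wrist force passes 120 N, or if a joint passes its speed limit or range.

## Working session

There is one attempt and no reset: what is moved stays moved. The work goes in short steps, Python scripts to look and compute and a shell command to move; the robot and the scene stay as the last step left them, time stands still between calls to the robot, and variables do not carry over. Pictures are saved under pics/ and viewed, at most 14 in all, crops included, and the job is handed in when it is done.

```bash
mkdir -p pics; ls
python3 - <<'E'
from rig import telemetry, optics, robot
import cv2
s=telemetry.read_state(); print(s['clock'],s['tcp_pos'],s['tcp_rot'],s['finger_gap'],robot.tcp_to_grasp)
for n in ("scene","top"):
    im=optics.grab_frame(n); cv2.imwrite(f'pics/{n}0.png',im[:,:,::-1])
    c=optics.calibration(n); print(n,c)
    for t in ("jar_blue","jar_green","jar_cream","lid_blue","lid_green","lid_cream","bat"):
        print(n,t,[([round(float(v)) for v in d['box']],round(d['conf'],2)) for d in optics.look_for(n,t)])
E
```

```text
pics
0.0 [ 0.21501805 -0.55955202  0.23024279] [[ 9.33476210e-01  3.58638913e-01 -5.42902564e-04]
 [ 3.58639301e-01 -9.33474538e-01  1.77137601e-03]
 [ 1.28498648e-04 -1.84824356e-03 -9.99998284e-01]] 0.08530026796049353 -0.0187
scene {'fx': 460.9630231940662, 'fy': 460.9630231940662, 'cx': 329.29278588517275, 'cy': 232.53962603020403, 'xyz': array([1.26939775, 0.53337261, 0.67742047]), 'rotation': array([[-0.51457681, -0.4691586 ,  0.71770531],
       [ 0.85707504, -0.30599624,  0.41447397],
       [ 0.0251611 ,  0.828406  ,  0.5595627 ]])}
scene jar_blue [([177, 174, 221, 214], 0.6)]
scene jar_green [([336, 325, 406, 399], 0.86), ([476, 215, 526, 268], 0.84), ([483, 284, 548, 350], 0.64)]
scene jar_cream [([198, 219, 249, 268], 0.6)]
scene lid_blue [([175, 158, 214, 180], 0.68), ([396, 258, 441, 290], 0.58)]
scene lid_green [([202, 200, 245, 230], 0.84)]
scene lid_cream [([175, 157, 215, 182], 0.93), ([203, 200, 244, 230], 0.52)]
scene bat [([306, 240, 362, 278], 0.73)]
top {'fx': 526.9696141309893, 'fy': 526.9696141309893, 'cx': 325.8363744298149, 'cy': 236.59488991404424, 'xyz': array([0.37060184, 0.07568237, 1.31760264]), 'rotation': array([[-0.02190389,  0.99391701, -0.10793141],
       [-0.99975945, -0.02165452,  0.00348212],
       [ 0.00112374,  0.10798172,  0.99415224]])}
top jar_blue [([473, 216, 516, 268], 0.79)]
top jar_green [([193, 108, 240, 160], 0.84), ([150, 315, 206, 365], 0.83), ([114, 210, 164, 259], 0.71), ([195, 189, 242, 236], 0.62)]
top jar_cream [([382, 167, 429, 214], 0.9)]
top lid_blue [([194, 192, 231, 226], 0.56)]
top lid_green [([390, 167, 431, 204], 0.95)]
top lid_cream [([485, 222, 524, 260], 0.82)]
top bat [([290, 216, 341, 272], 0.8)]
```

View pics/scene0.png

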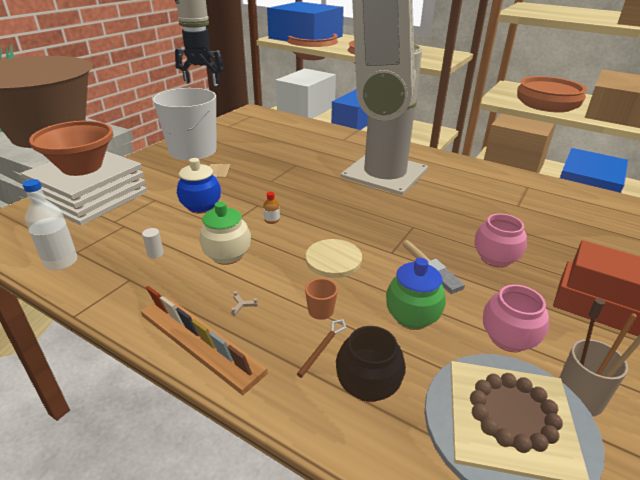

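View pics/top0.png

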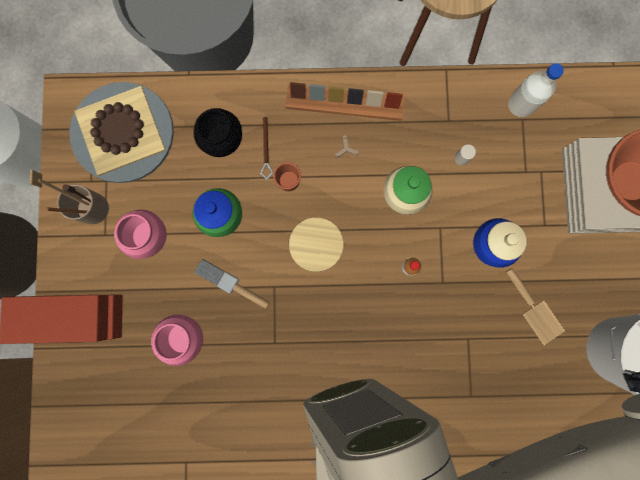

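The scene picture shows the blue jar (199,188) wearing the cream lid, the cream jar (225,235) wearing the green lid, and the green jar (416,295) wearing the blue lid. The empty bat is at (334,257).

Candidates for jar_green are green (416,295), black (371,362), and pink (501,240) and (516,318). The green one fits: it has green glaze and wears a lid, while the others are open and the wrong colour.

```bash
cat > h.py <<'E'
import numpy as np, cv2
from rig import telemetry, optics, robot
def ray(c,uv):
    d=np.array([(uv[0]-c['cx'])/c['fx'],-(uv[1]-c['cy'])/c['fy'],-1.])
    d=c['rotation']@d; return np.array(c['xyz']),d/np.linalg.norm(d)
def tri(obs):
    "obs: list of (calib,uv) -> point, rms miss in mm"
    P=[np.eye(3)-np.outer(d,d) for _,d in (ray(*o) for o in obs)]
    p=np.linalg.solve(sum(P),sum(M@ray(*o)[0] for M,o in zip(P,obs)))
    return p, 1e3*np.sqrt(np.mean([np.sum((M@(p-ray(*o)[0]))**2) for M,o in zip(P,obs)]))
def atz(c,uv,z):
    o,d=ray(c,uv); return o+d*(z-o[2])/d[2]
def proj(c,p):
    v=c['rotation'].T@(np.asarray(p)-c['xyz']); return np.array([c['cx']+c['fx']*v[0]/-v[2],c['cy']-c['fy']*v[1]/-v[2]])
def shift(p,s):
    "mm in tool axes from the measured TCP to p"
    return (1e3*np.asarray(s['tcp_rot']).T@(np.asarray(p)-s['tcp_pos'])).round(1)
E
python3 - <<'E'
from h import *
cs,ct=optics.calibration('scene'),optics.calibration('top')
S=optics.grab_frame('scene');T=optics.grab_frame('top')
for n in ('lid_cream','lid_green','lid_blue','jar_blue','jar_cream','jar_green','bat','bottle','cup','post'):
    a=optics.tip_of('scene',n); b=optics.tip_of('top',n)
    r=[]
    for x in a:
        for y in b:
            p,e=tri([(cs,x['uv']),(ct,y['uv'])])
            if e<12: r.append((p.round(3).tolist(),round(e,1),np.round(x['uv']).tolist(),np.round(y['uv']).tolist()))
    print(n,r)
for n,a,b in (('kc',(195,163),(512,239)),('kg',(221,206),(413,183)),('kb',(421,264),(211,208))):
    print(n,*tri([(cs,a),(ct,b)]))
def crop(I,u,v,h=40): return cv2.resize(I[v-h:v+h,u-h:u+h],(260,260),interpolation=cv2.INTER_CUBIC)
m=np.vstack([np.hstack([crop(S,197,185),crop(S,224,232),crop(S,418,290)]),np.hstack([crop(T,500,243),crop(T,408,190),crop(T,217,212)])])
cv2.imwrite('pics/crop1.png',m[:,:,::-1])
E
```

```text
lid_cream [([0.486, -0.343, 0.1], np.float64(0.2), [196.0, 174.0], [505.0, 240.0])]
lid_green [([0.615, -0.126, 0.098], np.float64(0.8), [224.0, 220.0], [408.0, 188.0])]
lid_blue [([0.571, 0.334, 0.092], np.float64(3.8), [419.0, 282.0], [215.0, 210.0])]
jar_blue [([0.489, -0.343, 0.014], np.float64(1.2), [199.0, 203.0], [493.0, 242.0])]
jar_cream [([0.616, -0.133, -0.005], np.float64(0.5), [226.0, 255.0], [405.0, 195.0])]
jar_green [([0.522, 0.521, -0.002], np.float64(2.0), [509.0, 337.0], [148.0, 237.0]), ([0.573, 0.339, -0.006], np.float64(2.9), [412.0, 319.0], [219.0, 216.0]), ([0.506, 0.461, 0.156], np.float64(5.5), [494.0, 260.0], [148.0, 237.0]), ([0.255, 0.427, -0.019], np.float64(2.6), [494.0, 260.0], [186.0, 343.0])]
bat [([0.503, 0.099, 0.006], np.float64(5.7), [334.0, 259.0], [317.0, 240.0]), ([0.523, 0.094, -0.153], np.float64(3.5), [322.0, 312.0], [317.0, 240.0])]
bottle [([0.428, -0.134, -0.005], np.float64(4.6), [274.0, 220.0], [410.0, 268.0])]
cup [([0.656, 0.163, -0.009], np.float64(0.5), [320.0, 311.0], [289.0, 182.0])]
post [([0.709, -0.275, 0.002], np.float64(4.6), [153.0, 252.0], [458.0, 159.0])]
kc [ 0.48254885 -0.34650397  0.13258093] 3.2922935957212105
kg [ 0.61719611 -0.12953621  0.13598456] 0.4824632699124327
kb [0.56943232 0.33304643 0.13373871] 2.1342353629067654
```

View pics/crop1.png

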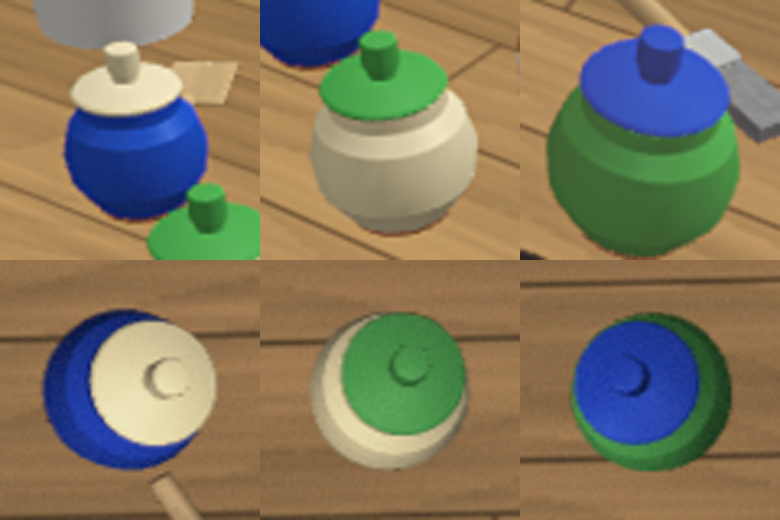

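The crop confirms it: the cream lid is on the blue jar, green on cream, blue on green, all level. Next I'll go over the cream lid and look with the wrist camera.

Run:
```python
from h import *
s=telemetry.read_state(); c=optics.calibration('wrist')
R=np.array(s['tcp_rot']); print('cam in tool mm',(1e3*R.T@(c['xyz']-s['tcp_pos'])).round(), (R.T@c['rotation']).round(2), c['fx'])
print(shift([.486,-.345,.26],s), s['q'])
```

```text
cam in tool mm [  75.   -0. -144.] [[-0.    0.96  0.29]
 [ 1.    0.    0.  ]
 [ 0.    0.29 -0.96]] 358.40552195522326
[ 329.9 -103.7  -28.7] [-1.28937588e+00  1.30393487e-01  1.48817177e+00 -9.87877387e-06
  1.52298519e+00 -8.53927412e-02]
```

```bash
python3 -m jog '[[0,0,-30,0],[30,-10,-40,0],[70,-22,-50,0],[108,-34,-50,0],[146,-46,-50,0],[184,-58,-50,0],[222,-70,-50,0],[260,-82,-50,0]]' 60 40; python3 -m jog '[[20,-6,0,0],[40,-13,0,0],[55,-18,0,0],[60,-20,0,0],[60,-20,0,0],[60,-20,0,0],[60,-20,0,0],[60,-20,0,0]]'
cat > look.py <<'E'
import sys
from h import *
# usage: look.py thing tag ; one wrist view: stores calib + knob/lid ellipse centre
import json
n,tag=sys.argv[1:3]
s=telemetry.read_state(); c=optics.calibration('wrist'); I=optics.grab_frame('wrist')
cv2.imwrite(f'pics/w_{tag}.png',I[:,:,::-1])
print('tcp',s['tcp_pos'].round(4),'F',np.round(s['contact_force'],1))
for k in ('cut_out','tip_of'):
    for d in getattr(optics,k)('wrist',n): print(k,round(d['conf'],2),np.round(d.get('uv',d.get('box')),1))
json.dump({k:np.asarray(v).tolist() for k,v in c.items()},open(f'c_{tag}.json','w'))
E
python3 look.py lid_cream a
```

```text
clock: 2.57
tcp_pos: [0.4298, -0.3889, 0.2816]
tcp_rot: [[0.934, 0.358, 0.0], [0.358, -0.934, -0.0], [0.0, 0.001, -1.0]]
contact_force: [0.7, -0.6, -0.2]
finger_gap: 0.0598
gripper_force: 0.0
clock: 3.23
tcp_pos: [0.4765, -0.351, 0.2813]
tcp_rot: [[0.934, 0.357, -0.0], [0.357, -0.934, -0.0], [-0.0, 0.0, -1.0]]
contact_force: [0.5, -0.6, -1.4]
finger_gap: 0.0598
gripper_force: 0.0
tcp [ 0.4765 -0.351   0.2813] F [ 0.5 -0.6 -1.4]
cut_out 0.88 [267.7 148.  366.6 246.9]
tip_of 0.71 [318.3 198.2]
tip_of 0.69 [130.3 158.5]
```

View pics/w_a.png

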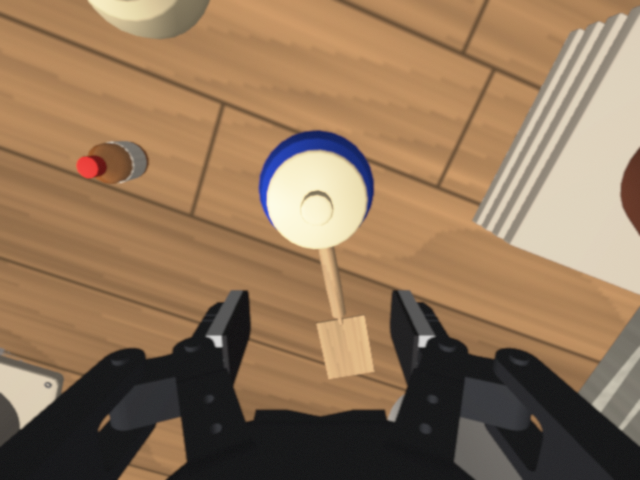

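The wrist view shows the cream knob at (317,209), the lid disc centred on the blue jar, and the bottle and paddle clear.

Run:
```python
from h import *; import json
s=telemetry.read_state(); c=json.load(open('c_a.json')); c={k:np.array(v) for k,v in c.items()}
p=atz(c,(317,208.5),.146); print(p, 'lid disc',atz(c,(317.5,198),.112)); p[2]=.175; print(shift(p,s), 'tcp px',proj(c,s['tcp_pos']))
cs,ct=optics.calibration('scene'),optics.calibration('top')
print(tri([(c,(317,208.5)),(cs,(195,163)),(ct,(512,239))]))
```

```text
[ 0.48763483 -0.34415412  0.146     ] lid disc [ 0.4894885  -0.34364346  0.112     ]
[ 12.5  -2.3 106.4] tcp px [319.87682536 302.49012306]
(array([ 0.48355754, -0.34568032,  0.13295964]), np.float64(2.9047442592457293))
```

```bash
python3 -m jog '[[4,-1,25,0],[8,-2,50,0],[12,-2,75,0],[12,-2,90,0],[12,-2,95,0],[12,-2,95,0],[12,-2,95,0],[12,-2,95,0]]' && python3 look.py lid_cream b
```

```text
clock: 4.05
tcp_pos: [0.4885, -0.3448, 0.1883]
tcp_rot: [[0.934, 0.358, 0.002], [0.358, -0.934, -0.002], [0.001, 0.002, -1.0]]
contact_force: [0.5, -1.0, -0.6]
finger_gap: 0.0602
gripper_force: 0.0
tcp [ 0.4885 -0.3448  0.1883] F [ 0.5 -1.  -0.6]
cut_out 0.8 [249.4 179.1 389.3 308.9]
tip_of 0.85 [315.3 241.6]
```

View pics/w_b.png

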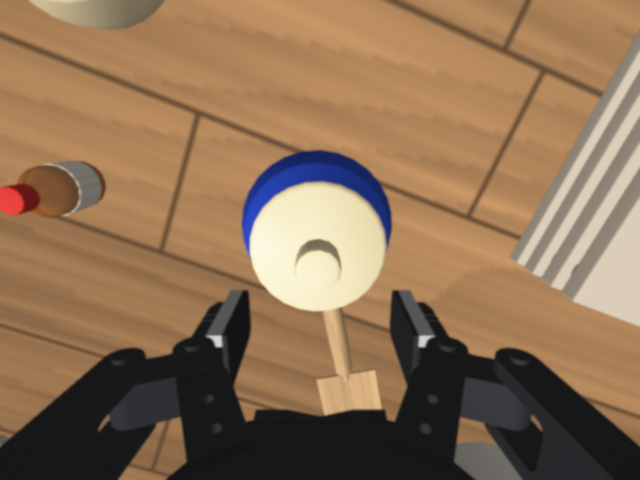

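The cream knob top is now at (318,269), with the disc centre near (317,245).

```bash
cat >> h.py <<'E'
import json
def cal(t): return {k:np.array(v) for k,v in json.load(open(f'c_{t}.json')).items()}
E
python3 - <<'E'
from h import *
s=telemetry.read_state(); a,b=cal('a'),cal('b')
print(tri([(a,(317,208.5)),(b,(318,269.5))])); p=atz(b,(318,269.5),.146); print(p); p[2]=.121; print(shift(p,s))
print('disc',tri([(a,(317.2,197.7)),(b,(317.5,245))]))
E
```

```text
(array([ 0.48829191, -0.34380994,  0.14932444]), np.float64(0.11487815331185179))
[ 0.48697672 -0.3441784   0.146     ]
[-1.3 -1.  66.9]
disc (array([ 0.48905404, -0.34321626,  0.10930949]), np.float64(0.2688290250002436))
```

```bash
python3 -m jog '[[0,-1,15,0],[-1,-1,30,0],[-1,-1,42,0],[-1,-1,52,0],[-1,-1,60,0],[-1,-1,63,0],[-1,-1,65,0],[-1,-1,65,0]]' && python3 -m jog '[[0,0,0,0],[0,0,0,0],[0,0,0,0],[0,0,0,0],[0,0,0,0],[0,0,0,0],[0,0,0,0],[0,0,0,0]]' 0 40
```

```text
clock: 4.87
tcp_pos: [0.4866, -0.3434, 0.1212]
tcp_rot: [[0.933, 0.359, -0.0], [0.359, -0.933, 0.0], [-0.0, -0.0, -1.0]]
contact_force: [-0.1, -0.4, 1.0]
finger_gap: 0.0603
gripper_force: 0.0
clock: 5.53
tcp_pos: [0.487, -0.3437, 0.1222]
tcp_rot: [[0.933, 0.359, 0.001], [0.359, -0.933, -0.001], [0.001, 0.001, -1.0]]
contact_force: [-0.5, 1.1, 4.6]
finger_gap: 0.0256
gripper_force: 39.2
```

Gripped, with the gap at 25.6 mm. Lift gently and compute the bat and the route.

```bash
python3 -m jog '[[0,0,-3,0],[0,0,-8,0],[0,0,-18,0],[0,0,-35,0],[0,0,-55,0],[0,0,-75,0],[0,0,-88,0],[0,0,-90,0]]'
python3 - <<'E'
from h import *
s=telemetry.read_state(); cs,ct=optics.calibration('scene'),optics.calibration('top')
out={}
for n in ('scene','top'):
    optics.grab_frame(n); d=optics.cut_out(n,'bat')[0]; print(n,d['conf'],d['box'])
    e=cv2.fitEllipse(max(cv2.findContours(d['region'].astype('uint8'),0,1)[0],key=cv2.contourArea)); out[n]=e[0]; print(e)
print(tri([(cs,out['scene']),(ct,out['top'])]),atz(cs,out['scene'],.016),atz(ct,out['top'],.016))
p=atz(ct,out['top'],.016); p[2]=.212; print(s['tcp_pos'],shift(p,s),s['finger_gap'],s['contact_force'])
E
```

```text
clock: 6.2
tcp_pos: [0.4878, -0.3445, 0.2154]
tcp_rot: [[0.933, 0.359, 0.004], [0.359, -0.933, -0.004], [0.003, 0.005, -1.0]]
contact_force: [1.5, -0.3, -1.1]
finger_gap: 0.0257
gripper_force: 39.4
scene 0.58 [305.9, 237.9, 361.6, 276.6]
((333.52392578125, 257.6922607421875), (39.1225700378418, 56.599578857421875), 90.3499984741211)
top 0.9 [291.1, 214.3, 342.1, 271.3]
((315.3612365722656, 244.05311584472656), (52.614383697509766, 53.79253387451172), 169.56707763671875)
(array([0.49446047, 0.09859449, 0.0047408 ]), np.float64(1.0150860554052947)) [0.5069977  0.10677208 0.016     ] [0.4938725  0.09750986 0.016     ]
[ 0.48784557 -0.34446791  0.21535965] [ 164.1 -410.4    1.8] 0.02571865900565409 [ 1.53827418 -0.26559221 -1.06804848]
```

```bash
python3 -m jog '[[4,-10,0,0],[13,-32,0,0],[26,-65,0,0],[39,-98,0,0],[53,-132,0,0],[66,-165,0,0],[79,-198,0,0],[92,-231,0,0]]' && python3 -m jog '[[13,-33,0,0],[26,-66,0,0],[38,-96,0,0],[49,-122,0,0],[58,-145,0,0],[65,-162,0,0],[70,-174,0,0],[72,-179,0,0]]' && python3 -m jog '[[0,0,0,0],[0,0,0,0],[0,0,0,0],[0,0,0,0],[0,0,10,0],[0,0,20,0],[0,0,30,0],[0,0,30,0]]' && python3 look.py bat c
```

```text
clock: 7.07
tcp_pos: [0.4883, -0.0922, 0.21]
tcp_rot: [[0.933, 0.359, -0.002], [0.359, -0.933, 0.001], [-0.001, -0.001, -1.0]]
contact_force: [0.9, 0.6, -0.7]
finger_gap: 0.0252
gripper_force: 39.6
clock: 7.73
tcp_pos: [0.4913, 0.1005, 0.21]
tcp_rot: [[0.933, 0.361, -0.002], [0.361, -0.933, 0.001], [-0.002, -0.001, -1.0]]
contact_force: [0.4, -0.1, -1.8]
finger_gap: 0.0256
gripper_force: 39.6
clock: 8.4
tcp_pos: [0.4907, 0.0977, 0.1777]
tcp_rot: [[0.934, 0.358, -0.005], [0.358, -0.934, -0.001], [-0.005, -0.001, -1.0]]
contact_force: [-0.4, 0.0, -2.3]
finger_gap: 0.0258
gripper_force: 39.6
tcp [0.4907 0.0977 0.1777] F [-0.4  0.  -2.3]
cut_out 0.92 [244.1 125.9 402.8 232.9]
cut_out 0.34 [ 2.5  0.  21.6 32.1]
tip_of 0.66 [322.6 204.3]
```

View pics/w_c.png

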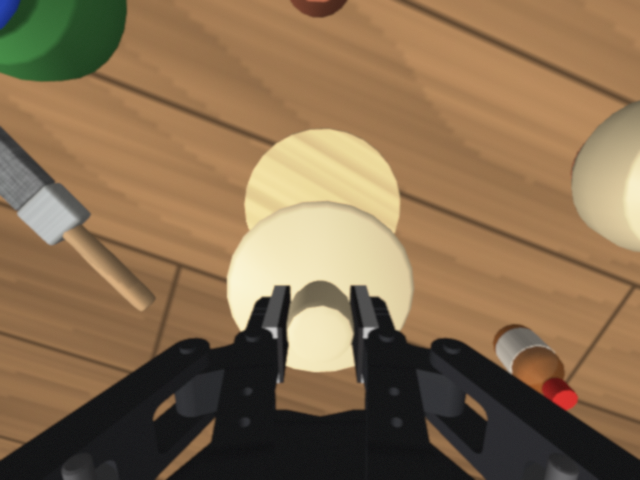

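The lid is held level. The bat behind it spans columns 245–400 with its top at row 129, so the centre is near (322,204).

Run:
```python
from h import *
s=telemetry.read_state(); c=cal('c'); p=atz(c,(322.3,204),.016); print(p); print(tri([(c,(322.3,204)),(optics.calibration('top'),(315.4,244.0))])); p[2]=.043; print(shift(p,s))
```

```text
[0.50084354 0.09977793 0.016     ]
(array([ 0.49621053,  0.09783478, -0.00740462]), np.float64(0.03477560316183567))
[  8.7   1.5 137.9]
```

```bash
python3 -m jog '[[1,0,15,0],[3,0,35,0],[5,1,60,0],[6,1,83,0],[6,1,101,0],[6,1,114,0],[6,1,121,0],[6,1,124,0]]' && python3 -m jog '[[0,0,2,0],[0,0,3,0],[0,0,4,0],[0,0,5,0],[0,0,6,0],[0,0,6,0],[0,0,6,0],[0,0,6,0]]'
```

```text
clock: 9.22
tcp_pos: [0.4981, 0.0994, 0.0565]
tcp_rot: [[0.933, 0.359, -0.001], [0.359, -0.933, -0.0], [-0.001, -0.0, -1.0]]
contact_force: [-0.2, 0.8, -1.6]
finger_gap: 0.0258
gripper_force: 39.6
clock: 9.88
tcp_pos: [0.4986, 0.0994, 0.0515]
tcp_rot: [[0.933, 0.359, 0.0], [0.359, -0.933, 0.0], [0.0, 0.0, -1.0]]
contact_force: [0.2, -0.1, -1.8]
finger_gap: 0.0259
gripper_force: 39.6
```

```bash
python3 -m jog '[[0,0,1,0],[0,0,2,0],[0,0,3,0],[0,0,4,0],[0,0,5,0],[0,0,6,0],[0,0,6,0],[0,0,6,0]]'
```

```text
clock: 10.55
tcp_pos: [0.4984, 0.0994, 0.0452]
tcp_rot: [[0.933, 0.359, -0.0], [0.359, -0.933, -0.0], [-0.0, -0.0, -1.0]]
contact_force: [0.3, -0.1, -1.2]
finger_gap: 0.0258
gripper_force: 39.6
```

```bash
python3 -m jog '[[0,0,0,0],[0,0,1,0],[0,0,1,0],[0,0,1.5,0],[0,0,1.5,0],[0,0,2,0],[0,0,2,0],[0,0,2,0]]'; python3 -m jog '[[0,0,0,0],[0,0,0.5,0],[0,0,0.5,0],[0,0,1,0],[0,0,1,0],[0,0,1,0],[0,0,1,0],[0,0,1,0]]'
```

```text
clock: 11.22
tcp_pos: [0.4986, 0.0994, 0.0433]
tcp_rot: [[0.934, 0.359, 0.0], [0.359, -0.934, 0.0], [0.0, 0.0, -1.0]]
contact_force: [-0.1, 0.5, -1.0]
finger_gap: 0.0252
gripper_force: 39.8
clock: 11.88
tcp_pos: [0.4987, 0.0994, 0.0433]
tcp_rot: [[0.933, 0.359, 0.0], [0.359, -0.933, -0.0], [0.0, 0.0, -1.0]]
contact_force: [-5.3, 0.1, 9.3]
finger_gap: 0.0256
gripper_force: 41.0
```

Contact at TCP z 0.0433, as expected. Release and rise; next is the blue lid on the green jar.

```bash
python3 -m jog '[[0,0,0,0],[0,0,0,0],[0,0,0,0],[0,0,0,0],[0,0,0,0],[0,0,0,0],[0,0,0,0],[0,0,0,0]]' 60 && python3 -m jog '[[0,0,-10,0],[0,0,-30,0],[0,0,-60,0],[0,0,-100,0],[0,0,-140,0],[0,0,-180,0],[0,0,-210,0],[0,0,-220,0]]'
python3 - <<'E'
from h import *
s=telemetry.read_state(); print(shift([.55,.325,.265],s),s['tcp_pos'])
E
```

```text
clock: 12.55
tcp_pos: [0.4985, 0.0994, 0.0422]
tcp_rot: [[0.933, 0.359, -0.0], [0.359, -0.933, -0.0], [-0.0, -0.0, -1.0]]
contact_force: [0.2, -1.0, 0.1]
finger_gap: 0.0602
gripper_force: 0.0
clock: 13.22
tcp_pos: [0.5008, 0.0996, 0.2698]
tcp_rot: [[0.933, 0.359, 0.01], [0.359, -0.933, 0.001], [0.009, 0.003, -1.0]]
contact_force: [0.1, -0.2, 1.2]
finger_gap: 0.06
gripper_force: 0.0
[ 126.7 -192.7    5.5] [0.50078431 0.09962123 0.26978399]
```

```bash
python3 -m jog '[[8,-12,0,0],[26,-39,0,0],[48,-73,0,0],[70,-106,0,0],[92,-140,0,0],[110,-168,0,0],[121,-184,0,0],[126,-192,0,0]]' && python3 -m jog '[[0,0,0,0],[0,0,0,0],[0,0,0,0],[0,0,0,0],[0,0,0,0],[0,0,0,0],[0,0,0,0],[0,0,0,0]]' && python3 look.py lid_blue d && python3 -m jog '[[5,-2,20,0],[10,-4,40,0],[14,-5,57,0],[17,-6,70,0],[18,-6,75,0],[18,-6,75,0],[18,-6,75,0],[18,-6,75,0]]' && python3 look.py lid_blue e && python3 -c "
import cv2,numpy as np
cv2.imwrite('pics/de.png',np.hstack([cv2.imread('pics/w_d.png')[80:400,140:500],cv2.imread('pics/w_e.png')[80:400,140:500]]))"
```

```text
clock: 13.88
tcp_pos: [0.5468, 0.3265, 0.2618]
tcp_rot: [[0.933, 0.361, -0.001], [0.361, -0.933, 0.0], [-0.001, -0.0, -1.0]]
contact_force: [0.5, -0.8, 0.4]
finger_gap: 0.0598
gripper_force: 0.0
clock: 14.55
tcp_pos: [0.5474, 0.3234, 0.2625]
tcp_rot: [[0.934, 0.358, 0.0], [0.358, -0.934, 0.0], [0.0, -0.0, -1.0]]
contact_force: [0.5, 0.1, -0.4]
finger_gap: 0.0604
gripper_force: 0.0
tcp [0.5474 0.3234 0.2625] F [ 0.5  0.1 -0.4]
cut_out 0.86 [265.5 129.6 374.  239.4]
tip_of 0.74 [317.7 182.1]
clock: 15.37
tcp_pos: [0.5625, 0.3361, 0.1889]
tcp_rot: [[0.933, 0.359, 0.002], [0.359, -0.933, 0.001], [0.002, -0.0, -1.0]]
contact_force: [0.1, 0.6, 0.1]
finger_gap: 0.0601
gripper_force: 0.0
tcp [0.5625 0.3361 0.1889] F [0.1 0.6 0.1]
cut_out 0.79 [260.5 161.2 398.3 297.6]
tip_of 0.7 [327.7 228.4]
```

View pics/de.png

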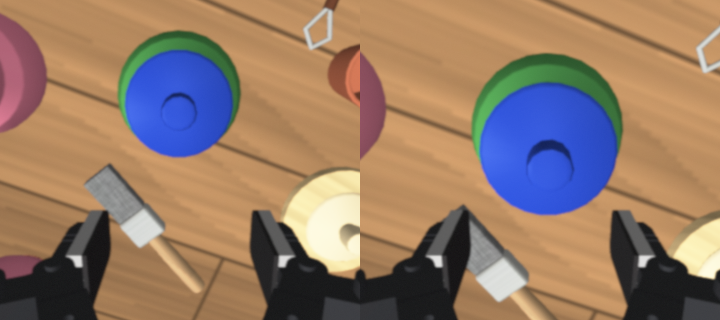

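Blue lid knob: (319,192) in the first view and (330,250) in the second. The cream lid is upright on the bat at the right edge.

Run:
```python
from h import *
s=telemetry.read_state(); a,b=cal('d'),cal('e')
print(tri([(a,(319,192)),(b,(330,250))])); p=atz(b,(330,250),.147); print(p); p[2]=.122; print(shift(p,s))
print('disc',tri([(a,(318.7,183)),(b,(328.7,228))]),atz(b,(328.7,228),.112))
```

```text
(array([0.57494274, 0.33500885, 0.14878731]), np.float64(0.15148249691143978))
[0.57430429 0.33486695 0.147     ]
[10.4  5.4 66.8]
disc (array([0.57486069, 0.33499799, 0.10419043]), np.float64(0.20391638187685582)) [0.57693135 0.33578897 0.112     ]
```

```bash
python3 -m jog '[[4,2,2,0],[9,4,8,0],[11,5,22,0],[11,5,38,0],[11,5,52,0],[11,5,60,0],[11,5,64,0],[11,5,65,0]]' && python3 -m jog '[[0,0,0,0],[0,0,0,0],[0,0,0,0],[0,0,0,0],[0,0,0,0],[0,0,0,0],[0,0,0,0],[0,0,0,0]]' 0 40
```

```text
clock: 16.18
tcp_pos: [0.5732, 0.3347, 0.1205]
tcp_rot: [[0.933, 0.359, -0.002], [0.359, -0.933, -0.001], [-0.003, 0.0, -1.0]]
contact_force: [0.5, 0.0, 0.8]
finger_gap: 0.06
gripper_force: 0.0
clock: 16.85
tcp_pos: [0.5747, 0.3355, 0.1236]
tcp_rot: [[0.933, 0.359, 0.002], [0.359, -0.933, 0.001], [0.002, -0.0, -1.0]]
contact_force: [-0.5, -0.1, 5.5]
finger_gap: 0.0259
gripper_force: 39.5
```

```bash
python3 -m jog '[[0,0,-3,0],[0,0,-8,0],[0,0,-18,0],[0,0,-35,0],[0,0,-55,0],[0,0,-75,0],[0,0,-92,0],[0,0,-98,0]]'
python3 - <<'E'
from h import *
s=telemetry.read_state(); print(shift([.4885,-.3435,.222],s),s['tcp_pos'],s['contact_force'])
E
```

```text
clock: 17.52
tcp_pos: [0.5753, 0.3358, 0.2247]
tcp_rot: [[0.933, 0.359, 0.004], [0.359, -0.933, 0.002], [0.005, -0.0, -1.0]]
contact_force: [1.2, 0.7, -0.4]
finger_gap: 0.0258
gripper_force: 39.4
[-324.6  603.     0.8] [0.57525893 0.33577619 0.22467374] [ 1.24288045  0.69772866 -0.43034554]
```

```bash
python3 -m jog '[[-4,8,0,0],[-14,26,0,0],[-30,55,0,0],[-46,85,0,0],[-62,115,0,0],[-78,145,0,0],[-94,175,0,0],[-110,204,0,0]]' && python3 -m jog '[[-16,29,0,0],[-31,58,0,0],[-47,87,0,0],[-62,116,0,0],[-78,145,0,0],[-94,174,0,0],[-109,203,0,0],[-125,232,0,0]]' && python3 -m jog '[[-16,29,0,0],[-31,58,0,0],[-46,85,0,0],[-60,111,0,0],[-72,134,0,0],[-81,151,0,0],[-87,162,0,0],[-90,167,0,0]]' && python3 -m jog '[[0,0,0,0],[0,0,0,0],[0,0,0,0],[0,0,0,0],[0,0,0,0],[0,0,0,0],[0,0,0,0],[0,0,0,0]]' && python3 look.py jar_blue f
```

```text
clock: 18.18
tcp_pos: [0.5429, 0.103, 0.2184]
tcp_rot: [[0.934, 0.359, -0.003], [0.359, -0.934, -0.001], [-0.003, -0.0, -1.0]]
contact_force: [0.1, -0.4, -1.6]
finger_gap: 0.0256
gripper_force: 39.6
clock: 18.85
tcp_pos: [0.5093, -0.1577, 0.2186]
tcp_rot: [[0.934, 0.358, -0.002], [0.358, -0.934, 0.001], [-0.002, -0.001, -1.0]]
contact_force: [0.9, -0.2, -2.6]
finger_gap: 0.0252
gripper_force: 39.6
clock: 19.52
tcp_pos: [0.4855, -0.3456, 0.2188]
tcp_rot: [[0.934, 0.357, -0.002], [0.357, -0.934, 0.001], [-0.001, -0.002, -1.0]]
contact_force: [0.1, -0.3, -2.1]
finger_gap: 0.0255
gripper_force: 39.6
clock: 20.18
tcp_pos: [0.487, -0.344, 0.2204]
tcp_rot: [[0.933, 0.359, 0.0], [0.359, -0.933, -0.0], [0.0, 0.0, -1.0]]
contact_force: [0.0, 0.7, -1.6]
finger_gap: 0.0254
gripper_force: 39.6
tcp [ 0.487  -0.344   0.2204] F [ 0.   0.7 -1.6]
tip_of 0.89 [320.  204.4]
```

View pics/w_f.png

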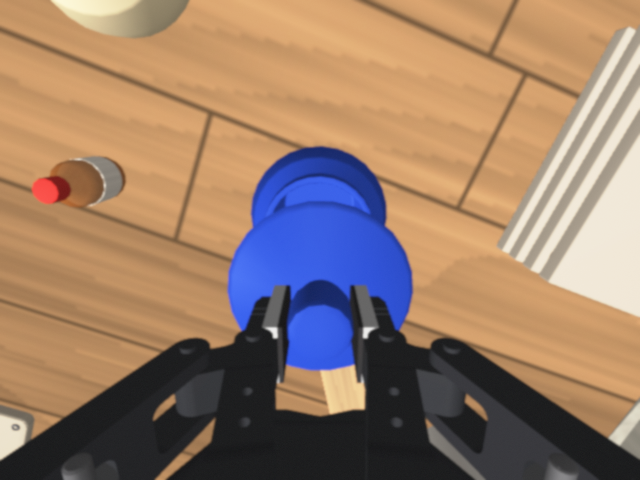

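The blue jar's mouth shows behind the held lid. The rim's far edge is near row 177, the belly spans columns 252–386, and the belly top is at row 147.

```bash
cat > jarfit.py <<'E'
import sys
from h import *
# compare projected rim / belly circles of a jar at x y with what is seen
t,x,y=sys.argv[1],float(sys.argv[2]),float(sys.argv[3]); c=cal(t); th=np.linspace(0,6.283,200)
for n,r,z in (('rim out',.0415,.105),('rim in',.0365,.105),('belly',.06,.055),('belly',.06,.048)):
    q=np.array([proj(c,(x+r*np.cos(a),y+r*np.sin(a),z)) for a in th]); print(n,z,'cols',q[:,0].min().round(1),q[:,0].max().round(1),'top',q[:,1].min().round(1))
I=cv2.imread(f'pics/w_{t}.png'); g=I[:,:,:]
for u in (320,): print([(r,I[r,u].tolist()) for r in range(140,206,2)])
E
python3 jarfit.py f .4885 -.3435
```

```text
rim out 0.105 cols 264.8 375.4 top 173.3
rim in 0.105 cols 271.5 368.7 top 180.3
belly 0.055 cols 252.1 388.0 top 143.6
belly 0.048 cols 253.5 386.6 top 143.3
[(140, [111, 163, 215]), (142, [109, 159, 211]), (144, [106, 151, 200]), (146, [105, 94, 116]), (148, [105, 44, 28]), (150, [108, 42, 26]), (152, [108, 42, 26]), (154, [110, 44, 26]), (156, [123, 50, 30]), (158, [156, 60, 36]), (160, [167, 65, 38]), (162, [167, 66, 39]), (164, [165, 63, 36]), (166, [165, 63, 38]), (168, [164, 64, 37]), (170, [164, 64, 39]), (172, [149, 57, 34]), (174, [114, 45, 28]), (176, [170, 69, 42]), (178, [230, 97, 62]), (180, [234, 100, 61]), (182, [230, 95, 57]), (184, [232, 98, 59]), (186, [233, 98, 60]), (188, [234, 99, 61]), (190, [233, 99, 61]), (192, [233, 98, 60]), (194, [233, 99, 61]), (196, [234, 99, 60]), (198, [233, 98, 60]), (200, [220, 89, 53]), (202, [174, 68, 40]), (204, [182, 72, 44])]
```

The jar axis comes out at about (0.487, −0.344), right under the tool. Go straight down, slowly at the end.

```bash
python3 -m jog '[[0,0,10,0],[0,0,28,0],[0,0,46,0],[0,0,62,0],[0,0,74,0],[0,0,82,0],[0,0,87,0],[0,0,89,0]]' && python3 -m jog '[[0,0,0,0],[0,0,1,0],[0,0,2,0],[0,0,3,0],[0,0,4,0],[0,0,4,0],[0,0,4,0],[0,0,4,0]]'
```

```text
clock: 21.0
tcp_pos: [0.4866, -0.3441, 0.1304]
tcp_rot: [[0.933, 0.359, -0.001], [0.359, -0.933, 0.001], [-0.0, -0.001, -1.0]]
contact_force: [-0.2, -0.3, -1.6]
finger_gap: 0.0255
gripper_force: 39.6
clock: 21.67
tcp_pos: [0.4869, -0.3443, 0.1274]
tcp_rot: [[0.933, 0.359, 0.0], [0.359, -0.933, -0.0], [0.0, 0.0, -1.0]]
contact_force: [0.1, -0.2, -1.4]
finger_gap: 0.0258
gripper_force: 39.6
```

```bash
python3 -m jog '[[0,0,0.5,0],[0,0,1,0],[0,0,1.5,0],[0,0,2,0],[0,0,2.5,0],[0,0,3,0],[0,0,3,0],[0,0,3,0]]'; python3 -m jog '[[0,0,0,0],[0,0,0.5,0],[0,0,0.5,0],[0,0,1,0],[0,0,1,0],[0,0,1.5,0],[0,0,1.5,0],[0,0,1.5,0]]'
```

```text
clock: 22.33
tcp_pos: [0.4868, -0.3443, 0.1242]
tcp_rot: [[0.933, 0.359, -0.0], [0.359, -0.933, 0.0], [-0.0, -0.0, -1.0]]
contact_force: [-0.7, 0.4, -1.7]
finger_gap: 0.0257
gripper_force: 39.6
clock: 23.0
tcp_pos: [0.4871, -0.3444, 0.1236]
tcp_rot: [[0.933, 0.359, 0.0], [0.359, -0.933, -0.0], [0.0, 0.001, -1.0]]
contact_force: [-1.7, 2.6, 5.2]
finger_gap: 0.0256
gripper_force: 40.2
```

Seated at z 0.1236. Release, rise, and head for the green lid on the cream jar.

```bash
python3 -m jog '[[0,0,0,0],[0,0,0,0],[0,0,0,0],[0,0,0,0],[0,0,0,0],[0,0,0,0],[0,0,0,0],[0,0,0,0]]' 60 && python3 -m jog '[[0,0,-8,0],[0,0,-25,0],[0,0,-50,0],[0,0,-80,0],[0,0,-110,0],[0,0,-130,0],[0,0,-138,0],[0,0,-140,0]]' && python3 look.py lid_blue g
python3 - <<'E'
from h import *
s=telemetry.read_state(); print(shift([.60,-.137,.262],s),s['tcp_pos'])
E
```

```text
clock: 23.67
tcp_pos: [0.4869, -0.3443, 0.1227]
tcp_rot: [[0.933, 0.359, -0.0], [0.359, -0.933, 0.0], [0.0, -0.0, -1.0]]
contact_force: [-0.4, -0.6, -0.2]
finger_gap: 0.0599
gripper_force: 0.0
clock: 24.33
tcp_pos: [0.4878, -0.345, 0.2657]
tcp_rot: [[0.933, 0.359, 0.003], [0.359, -0.933, -0.003], [0.002, 0.004, -1.0]]
contact_force: [0.8, 0.1, -0.1]
finger_gap: 0.06
gripper_force: 0.0
tcp [ 0.4878 -0.345   0.2657] F [ 0.8  0.1 -0.1]
cut_out 0.58 [267.3 165.7 371.3 272.9]
tip_of 0.57 [316.7 216.4]
[ 180.3 -152.4   -0.8] [ 0.48635828 -0.34387141  0.26106613]
```

View pics/w_g.png

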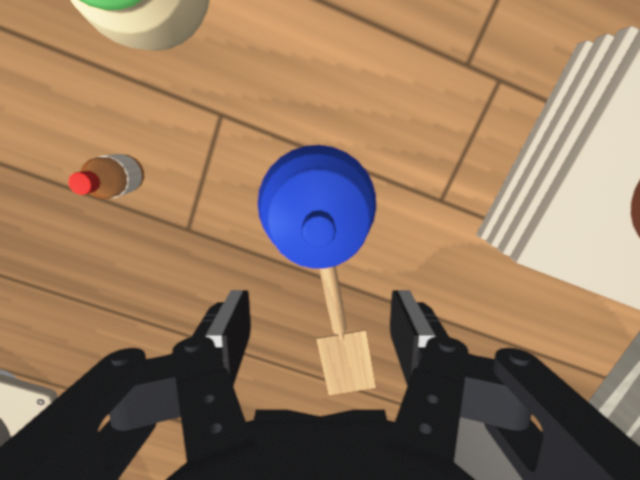

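The blue lid sits level and centred on the blue jar, knob at (319,229).

```bash
python3 -m jog '[[8,-7,0,0],[30,-25,0,0],[60,-51,0,0],[92,-78,0,0],[124,-105,0,0],[152,-128,0,0],[172,-146,0,0],[180,-152,0,0]]' && python3 -m jog '[[0,0,0,0],[0,0,0,0],[0,0,0,0],[0,0,0,0],[0,0,0,0],[0,0,0,0],[0,0,0,0],[0,0,0,0]]' && python3 look.py lid_green h && python3 -m jog '[[5,-1,20,0],[10,-2,40,0],[14,-3,57,0],[16,-3,70,0],[16,-3,75,0],[16,-3,75,0],[16,-3,75,0],[16,-3,75,0]]' && python3 look.py lid_green i && python3 -c "
import cv2,numpy as np
cv2.imwrite('pics/hi.png',np.hstack([cv2.imread('pics/w_h.png')[80:400,140:500],cv2.imread('pics/w_i.png')[80:400,140:500]]))"
```

```text
clock: 25.15
tcp_pos: [0.6011, -0.1328, 0.2607]
tcp_rot: [[0.932, 0.362, -0.002], [0.362, -0.932, 0.002], [-0.001, -0.003, -1.0]]
contact_force: [0.4, 0.8, -0.4]
finger_gap: 0.06
gripper_force: 0.0
clock: 25.82
tcp_pos: [0.6003, -0.1384, 0.2629]
tcp_rot: [[0.934, 0.358, 0.0], [0.358, -0.934, -0.0], [0.0, 0.0, -1.0]]
contact_force: [-0.3, -0.3, 0.0]
finger_gap: 0.0596
gripper_force: 0.0
tcp [ 0.6003 -0.1384  0.2629] F [-0.3 -0.3  0. ]
cut_out 0.59 [267.5 137.1 375.6 246.2]
tip_of 0.96 [319.  187.7]
clock: 26.63
tcp_pos: [0.6149, -0.1297, 0.1894]
tcp_rot: [[0.934, 0.359, 0.002], [0.359, -0.934, -0.001], [0.002, 0.001, -1.0]]
contact_force: [-0.1, -0.1, 0.0]
finger_gap: 0.0601
gripper_force: 0.0
tcp [ 0.6149 -0.1297  0.1894] F [-0.1 -0.1  0. ]
cut_out 0.65 [257.8 167.5 393.8 300.9]
tip_of 0.66 [323.8 229.8]
```

View pics/hi.png

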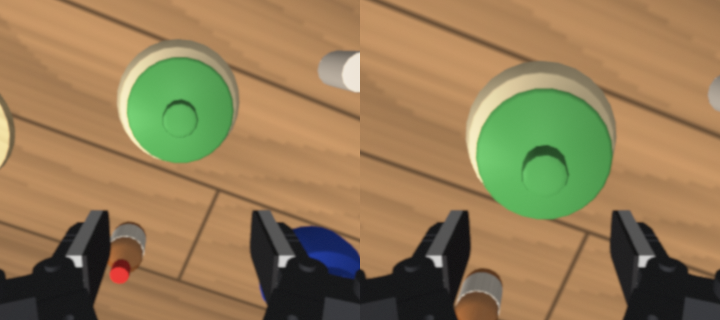

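Green knob: (320,198.5) and (325,255). The bottle and blue jar are well clear.

```bash
python3 - <<'E'
from h import *
s=telemetry.read_state(); a,b=cal('h'),cal('i')
print(tri([(a,(320,198.5)),(b,(325,255))])); p=atz(b,(325,255),.148); print(p); p[2]=.123; print(shift(p,s))
E
python3 jarfit.py i .622 -.130 | head -4; python3 -c "
import cv2;I=cv2.imread('pics/w_i.png');print([(r,I[r,322].tolist()) for r in range(132,176,3)]);print([(u,I[210,u].tolist()) for u in list(range(240,260,3))+list(range(386,402,3))])"
```

```text
(array([ 0.6238122 , -0.12922431,  0.14995268]), np.float64(0.07221939584761802))
[ 0.62313204 -0.12944198  0.148     ]
[ 7.7  2.7 66.2]
rim out 0.105 cols 261.7 386.7 top 171.7
rim in 0.105 cols 269.2 379.2 top 179.7
belly 0.055 cols 248.1 398.7 top 139.0
belly 0.048 cols 249.7 396.9 top 138.7
[(132, [92, 134, 178]), (135, [92, 135, 179]), (138, [92, 136, 181]), (141, [90, 118, 140]), (144, [88, 112, 122]), (147, [91, 114, 125]), (150, [93, 117, 129]), (153, [124, 157, 172]), (156, [141, 178, 195]), (159, [140, 177, 194]), (162, [139, 177, 194]), (165, [138, 175, 191]), (168, [100, 145, 131]), (171, [75, 142, 75]), (174, [86, 164, 86])]
[(240, [89, 130, 172]), (243, [90, 133, 175]), (246, [128, 167, 194]), (249, [167, 212, 227]), (252, [192, 234, 245]), (255, [193, 234, 245]), (258, [187, 231, 242]), (386, [67, 125, 70]), (389, [110, 143, 152]), (392, [110, 139, 154]), (395, [93, 123, 146]), (398, [98, 144, 192]), (401, [98, 144, 193])]
```

```bash
python3 -m jog '[[3,1,2,0],[7,3,8,0],[8,3,22,0],[8,3,38,0],[8,3,52,0],[8,3,60,0],[8,3,64,0],[8,3,65,0]]' && python3 -m jog '[[0,0,0,0],[0,0,0,0],[0,0,0,0],[0,0,0,0],[0,0,0,0],[0,0,0,0],[0,0,0,0],[0,0,0,0]]' 0 40 && python3 -m jog '[[0,0,-3,0],[0,0,-8,0],[0,0,-18,0],[0,0,-35,0],[0,0,-55,0],[0,0,-75,0],[0,0,-92,0],[0,0,-98,0]]'
python3 - <<'E'
from h import *
s=telemetry.read_state(); print(shift([.574,.335,.222],s),s['tcp_pos'],s['contact_force'])
E
python3 jarfit.py e .575 .335 | head -4; python3 -c "
import cv2;I=cv2.imread('pics/w_e.png');print([(r,I[r,329].tolist()) for r in range(123,169,3)]);print([(u,I[205,u].tolist()) for u in list(range(244,268,3))+list(range(392,410,3))])"
```

```text
clock: 27.45
tcp_pos: [0.622, -0.129, 0.1211]
tcp_rot: [[0.933, 0.359, -0.002], [0.359, -0.933, 0.001], [-0.002, -0.002, -1.0]]
contact_force: [-0.9, -0.6, -1.1]
finger_gap: 0.0599
gripper_force: 0.0
clock: 28.12
tcp_pos: [0.6235, -0.1295, 0.1241]
tcp_rot: [[0.933, 0.359, 0.002], [0.359, -0.933, -0.001], [0.002, 0.001, -1.0]]
contact_force: [-1.1, 0.0, 6.0]
finger_gap: 0.0255
gripper_force: 39.3
clock: 28.78
tcp_pos: [0.6242, -0.1296, 0.2251]
tcp_rot: [[0.933, 0.359, 0.005], [0.359, -0.933, -0.001], [0.004, 0.003, -1.0]]
contact_force: [0.3, -0.1, -1.1]
finger_gap: 0.0254
gripper_force: 39.4
[ 119.8 -451.7    2.2] [ 0.62420702 -0.12962712  0.225114  ] [ 0.28717051 -0.12647129 -1.08436036]
rim out 0.105 cols 265.5 391.5 top 164.3
rim in 0.105 cols 273.1 383.9 top 172.4
belly 0.055 cols 251.3 402.9 top 132.5
belly 0.048 cols 252.9 401.0 top 132.4
[(123, [99, 145, 193]), (126, [100, 148, 195]), (129, [103, 152, 200]), (132, [92, 139, 174]), (135, [45, 86, 47]), (138, [46, 87, 47]), (141, [46, 87, 46]), (144, [59, 112, 59]), (147, [70, 134, 70]), (150, [70, 134, 69]), (153, [69, 133, 69]), (156, [69, 134, 70]), (159, [68, 131, 67]), (162, [107, 90, 48]), (165, [174, 68, 39]), (168, [205, 82, 50])]
[(244, [96, 141, 187]), (247, [96, 141, 187]), (250, [93, 141, 174]), (253, [78, 148, 83]), (256, [93, 180, 92]), (259, [97, 186, 96]), (262, [103, 180, 93]), (265, [202, 104, 59]), (392, [127, 76, 42]), (395, [61, 113, 59]), (398, [59, 113, 58]), (401, [54, 97, 70]), (404, [88, 130, 169]), (407, [91, 133, 177])]
```

```bash
python3 -m jog '[[3,-11,0,0],[9,-34,0,0],[17,-66,0,0],[26,-98,0,0],[35,-131,0,0],[43,-163,0,0],[52,-195,0,0],[60,-227,0,0]]' && python3 -m jog '[[9,-33,0,0],[18,-66,0,0],[27,-100,0,0],[36,-134,0,0],[45,-168,0,0],[53,-198,0,0],[58,-217,0,0],[60,-225,0,0]]' && python3 -m jog '[[0,0,0,0],[0,0,0,0],[0,0,0,0],[0,0,0,0],[0,0,0,0],[0,0,0,0],[0,0,0,0],[0,0,0,0]]' && python3 look.py jar_green j && python3 jarfit.py j .5745 .335 | head -4
python3 -c "
import cv2;I=cv2.imread('pics/w_j.png');print([(r,I[r,320].tolist()) for r in range(130,206,3)]);print([(u,I[200,u].tolist()) for u in list(range(238,268,3))+list(range(374,402,3))])"
```

```text
clock: 29.45
tcp_pos: [0.5958, 0.1065, 0.219]
tcp_rot: [[0.933, 0.359, -0.002], [0.359, -0.933, 0.0], [-0.002, -0.001, -1.0]]
contact_force: [1.3, 0.2, -2.4]
finger_gap: 0.0257
gripper_force: 39.6
clock: 30.12
tcp_pos: [0.5702, 0.3393, 0.2187]
tcp_rot: [[0.932, 0.362, -0.003], [0.362, -0.932, -0.0], [-0.003, -0.001, -1.0]]
contact_force: [0.3, -0.3, -2.6]
finger_gap: 0.0257
gripper_force: 39.6
clock: 30.78
tcp_pos: [0.5729, 0.3353, 0.2209]
tcp_rot: [[0.934, 0.358, 0.0], [0.358, -0.934, 0.0], [0.0, -0.0, -1.0]]
contact_force: [0.9, -0.2, -1.6]
finger_gap: 0.0254
gripper_force: 39.6
tcp [0.5729 0.3353 0.2209] F [ 0.9 -0.2 -1.6]
cut_out 0.91 [  5.4 119.2 179.2 256.9]
cut_out 0.82 [251.3 144.3 389.  227.2]
cut_out 0.75 [342.7   0.  494.3  58.2]
cut_out 0.75 [483.6 152.4 590.1 230.1]
cut_out 0.62 [150.4 396.6 198.  478.8]
tip_of 0.86 [321.2 204.1]
tip_of 0.82 [130.6 181. ]
tip_of 0.56 [157.5 401.8]
rim out 0.105 cols 266.1 376.4 top 173.6
rim in 0.105 cols 272.7 369.8 top 180.5
belly 0.055 cols 253.3 388.8 top 143.9
belly 0.048 cols 254.6 387.4 top 143.5
[(130, [95, 139, 186]), (133, [97,
[... 312 characters left out ...]
86, 101]), (178, [100, 189, 100]), (181, [101, 189, 101]), (184, [103, 191, 103]), (187, [102, 190, 101]), (190, [102, 190, 102]), (193, [102, 191, 102]), (196, [102, 191, 102]), (199, [102, 191, 102]), (202, [80, 151, 80]), (205, [75, 143, 76])]
[(238, [96, 142, 187]), (241, [99, 146, 193]), (244, [103, 151, 200]), (247, [105, 154, 205]), (250, [106, 156, 207]), (253, [97, 150, 174]), (256, [73, 138, 74]), (259, [84, 161, 83]), (262, [92, 177, 92]), (265, [90, 175, 90]), (374, [58, 111, 57]), (377, [58, 111, 58]), (380, [58, 111, 58]), (383, [53, 101, 53]), (386, [47, 89, 54]), (389, [85, 127, 166]), (392, [91, 134, 176]), (395, [91, 134, 177]), (398, [95, 139, 185]), (401, [97, 142, 189])]
```

View pics/w_j.png

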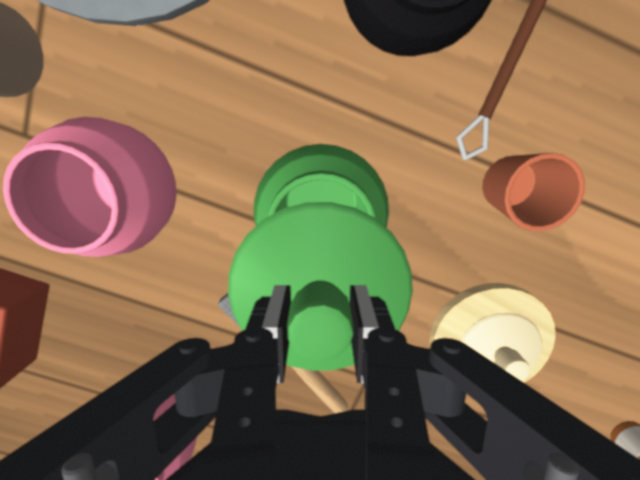

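The green jar's mouth is directly behind the held green lid, with the belly spanning columns 254–387 as predicted, so alignment is within 2 mm. Lower.

```bash
python3 -m jog '[[1,0,10,0],[1,0,28,0],[1,0,46,0],[1,0,62,0],[1,0,74,0],[1,0,82,0],[1,0,87,0],[1,0,89,0]]' && python3 -m jog '[[0,0,0,0],[0,0,1,0],[0,0,2,0],[0,0,3,0],[0,0,4,0],[0,0,4.5,0],[0,0,4.5,0],[0,0,4.5,0]]' && python3 -m jog '[[0,0,0.5,0],[0,0,1,0],[0,0,1.5,0],[0,0,2,0],[0,0,2.5,0],[0,0,3,0],[0,0,3,0],[0,0,3,0]]'
```

```text
clock: 31.6
tcp_pos: [0.5734, 0.336, 0.1309]
tcp_rot: [[0.933, 0.359, -0.001], [0.359, -0.933, -0.0], [-0.001, 0.0, -1.0]]
contact_force: [-0.3, 0.2, -2.6]
finger_gap: 0.0257
gripper_force: 39.6
clock: 32.27
tcp_pos: [0.5736, 0.3361, 0.1273]
tcp_rot: [[0.933, 0.359, -0.0], [0.359, -0.933, -0.0], [-0.0, -0.0, -1.0]]
contact_force: [0.8, -0.1, -2.0]
finger_gap: 0.0256
gripper_force: 39.6
clock: 32.93
tcp_pos: [0.5737, 0.3361, 0.1243]
tcp_rot: [[0.933, 0.359, -0.0], [0.359, -0.933, 0.0], [0.0, -0.0, -1.0]]
contact_force: [-0.7, 0.8, -1.6]
finger_gap: 0.0256
gripper_force: 39.6
```

```bash
python3 -m jog '[[0,0,0,0],[0,0,0.5,0],[0,0,0.5,0],[0,0,1,0],[0,0,1,0],[0,0,1.5,0],[0,0,1.5,0],[0,0,1.5,0]]'
```

```text
clock: 33.6
tcp_pos: [0.574, 0.3362, 0.1241]
tcp_rot: [[0.933, 0.359, 0.001], [0.359, -0.933, 0.0], [0.001, -0.0, -1.0]]
contact_force: [-3.7, -1.3, 8.2]
finger_gap: 0.0261
gripper_force: 40.4
```

Seated. Release, rise, and go over the parked cream lid, which was released at (0.4987, 0.0994).

```bash
python3 -m jog '[[0,0,0,0],[0,0,0,0],[0,0,0,0],[0,0,0,0],[0,0,0,0],[0,0,0,0],[0,0,0,0],[0,0,0,0]]' 60 && python3 -m jog '[[0,0,-8,0],[0,0,-25,0],[0,0,-45,0],[0,0,-65,0],[0,0,-85,0],[0,0,-97,0],[0,0,-100,0],[0,0,-100,0]]' && python3 look.py lid_green k
python3 - <<'E'
from h import *
s=telemetry.read_state(); print(shift([.485,.094,.19],s),s['tcp_pos'])
E
```

```text
clock: 34.27
tcp_pos: [0.5737, 0.3361, 0.1227]
tcp_rot: [[0.933, 0.359, -0.0], [0.359, -0.933, -0.0], [-0.0, 0.0, -1.0]]
contact_force: [0.3, 0.2, 0.0]
finger_gap: 0.06
gripper_force: 0.0
clock: 34.93
tcp_pos: [0.5743, 0.3364, 0.2243]
tcp_rot: [[0.933, 0.359, 0.002], [0.359, -0.933, 0.001], [0.003, -0.0, -1.0]]
contact_force: [0.1, -0.7, -0.8]
finger_gap: 0.0604
gripper_force: 0.0
tcp [0.5743 0.3364 0.2243] F [ 0.1 -0.7 -0.8]
cut_out 0.75 [262.2 174.9 382.3 289.8]
tip_of 0.81 [322.8 229. ]
tip_of 0.27 [494.3 344.3]
[-168.7  194.1   31.4] [0.57291327 0.33570822 0.22088273]
```

```bash
python3 -m jog '[[-8,9,0,0],[-30,34,0,0],[-58,67,0,0],[-88,101,0,0],[-118,136,5,0],[-144,166,15,0],[-162,187,25,0],[-169,194,31,0]]' && python3 -m jog '[[0,0,0,0],[0,0,0,0],[0,0,0,0],[0,0,0,0],[0,0,0,0],[0,0,0,0],[0,0,0,0],[0,0,0,0]]' && python3 look.py lid_cream l && python3 -m jog '[[4,0,15,0],[9,0,35,0],[12,0,55,0],[14,0,68,0],[14,0,75,0],[14,0,75,0],[14,0,75,0],[14,0,75,0]]' && python3 look.py lid_cream m && python3 -c "
import cv2,numpy as np
cv2.imwrite('pics/klm.png',np.hstack([cv2.imread(f'pics/w_{t}.png')[100:400,190:450] for t in 'klm']))"
```

```text
clock: 35.75
tcp_pos: [0.4826, 0.0903, 0.1888]
tcp_rot: [[0.934, 0.356, -0.004], [0.356, -0.934, -0.002], [-0.005, 0.0, -1.0]]
contact_force: [-0.5, -0.2, -0.7]
finger_gap: 0.0602
gripper_force: 0.0
clock: 36.42
tcp_pos: [0.4856, 0.0948, 0.1919]
tcp_rot: [[0.933, 0.359, 0.0], [0.359, -0.933, -0.0], [0.0, 0.0, -1.0]]
contact_force: [-0.5, -0.4, -0.4]
finger_gap: 0.0602
gripper_force: 0.0
tcp [0.4856 0.0948 0.1919] F [-0.5 -0.4 -0.4]
cut_out 0.58 [271.  149.1 372.4 249.8]
tip_of 0.58 [324.1 201.3]
clock: 37.23
tcp_pos: [0.4992, 0.0994, 0.118]
tcp_rot: [[0.934, 0.359, 0.002], [0.359, -0.934, 0.0], [0.002, 0.0, -1.0]]
contact_force: [1.2, -0.2, 0.5]
finger_gap: 0.0597
gripper_force: 0.0
tcp [0.4992 0.0994 0.118 ] F [ 1.2 -0.2  0.5]
cut_out 0.73 [256.5 178.9 384.9 303.2]
tip_of 0.6 [319.6 239.7]
```

View pics/klm.png

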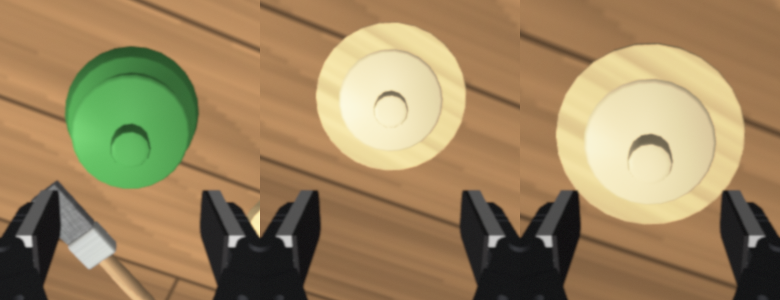

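The green lid is well seated on the green jar. The cream lid is centred and upright on the bat, knob at (320,209) then (320,261.5).

Run:
```python
from h import *
s=telemetry.read_state(); a,b=cal('l'),cal('m')
print(tri([(a,(320,209)),(b,(320,261.5))])); p=atz(b,(320,261.5),.068); print(p); p[2]=.043; print(shift(p,s))
```

```text
(array([0.49969812, 0.09997167, 0.06792906]), np.float64(0.2899528483581785))
[0.49982767 0.09971084 0.068     ]
[ 0.4 -0.1 75. ]
```

```bash
python3 -m jog '[[0,0,10,0],[0,0,26,0],[0,0,42,0],[0,0,56,0],[0,0,65,0],[0,0,70,0],[0,0,72,0],[0,0,73,0]]' && python3 -m jog '[[0,0,0,0],[0,0,0,0],[0,0,0,0],[0,0,0,0],[0,0,0,0],[0,0,0,0],[0,0,0,0],[0,0,0,0]]' 0 40 && python3 -m jog '[[0,0,-3,0],[0,0,-8,0],[0,0,-20,0],[0,0,-50,0],[0,0,-90,0],[0,0,-130,0],[0,0,-165,0],[0,0,-180,0]]'
python3 - <<'E'
from h import *
s=telemetry.read_state(); print(shift([.6205,-.1288,.222],s),s['tcp_pos'],s['contact_force'])
E
```

```text
clock: 38.05
tcp_pos: [0.4987, 0.0994, 0.0438]
tcp_rot: [[0.933, 0.359, 0.0], [0.359, -0.933, 0.0], [0.0, 0.0, -1.0]]
contact_force: [-0.3, 0.2, 0.6]
finger_gap: 0.0601
gripper_force: 0.0
clock: 38.72
tcp_pos: [0.4993, 0.0996, 0.0448]
tcp_rot: [[0.933, 0.359, 0.002], [0.359, -0.933, 0.0], [0.002, 0.0, -1.0]]
contact_force: [-1.0, -0.6, 5.6]
finger_gap: 0.0256
gripper_force: 39.6
clock: 39.38
tcp_pos: [0.5007, 0.0996, 0.231]
tcp_rot: [[0.933, 0.359, 0.008], [0.359, -0.933, 0.001], [0.008, 0.002, -1.0]]
contact_force: [0.4, 0.5, -1.0]
finger_gap: 0.0257
gripper_force: 39.5
[ 29.9 256.2   9.8] [0.50065801 0.0995869  0.23099337] [ 0.39080829  0.45657004 -0.99221473]
```

```bash
python3 -m jog '[[1,10,0,0],[4,35,0,0],[9,75,0,0],[14,117,0,0],[19,160,0,0],[24,204,0,0],[28,240,0,0],[30,256,0,0]]' && python3 -m jog '[[0,0,0,0],[0,0,0,0],[0,0,0,0],[0,0,0,0],[0,0,0,0],[0,0,0,0],[0,0,0,0],[0,0,0,0]]' && python3 look.py jar_cream n && python3 jarfit.py n .6205 -.1288 | head -4
python3 -c "
import cv2;I=cv2.imread('pics/w_n.png');print([(r,I[r,320].tolist()) for r in range(130,206,3)]);print([(u,I[200,u].tolist()) for u in list(range(238,268,3))+list(range(374,402,3))])"
```

```text
clock: 40.05
tcp_pos: [0.6186, -0.1344, 0.2219]
tcp_rot: [[0.935, 0.355, -0.002], [0.355, -0.935, -0.001], [-0.002, 0.001, -1.0]]
contact_force: [0.2, 0.2, -1.2]
finger_gap: 0.0257
gripper_force: 39.7
clock: 40.72
tcp_pos: [0.6183, -0.1283, 0.2241]
tcp_rot: [[0.933, 0.359, 0.0], [0.359, -0.933, -0.0], [0.0, 0.0, -1.0]]
contact_force: [0.4, -0.7, -1.2]
finger_gap: 0.0258
gripper_force: 39.8
tcp [ 0.6183 -0.1283  0.2241] F [ 0.4 -0.7 -1.2]
tip_of 0.65 [322.8 200.8]
rim out 0.105 cols 267.1 376.3 top 172.4
rim in 0.105 cols 273.7 369.7 top 179.3
belly 0.055 cols 254.2 388.6 top 143.2
belly 0.048 cols 255.6 387.2 top 142.8
[(130, [85, 126, 167]), (133, [84, 124, 166]), (136, [86, 127, 169]), (139, [87, 128, 170]), (142, [85, 124, 162]), (145, [83, 105, 116]), (148, [83, 105, 116]), (151, [86, 108, 119]), (154, [109, 137, 151]), (157, [132, 167, 184]), (160, [132, 168, 184]), (163, [131, 167, 182]), (166, [130, 165, 181]), (169, [117, 149, 163]), (172, [105, 133, 145]), (175, [190, 230, 242]), (178, [187, 229, 241]), (181, [193, 233, 244]), (184, [194, 233, 244]), (187, [193, 233, 244]), (190, [193, 233, 244]), (193, [194, 233, 244]), (196, [193, 233, 244]), (199, [189, 231, 243]), (202, [139, 176, 193]), (205, [150, 189, 207])]
[(238, [85, 125, 166]), (241, [84, 126, 168]), (244, [85, 127, 169]), (247, [87, 128, 170]), (250, [85, 127, 169]), (253, [92, 132, 169]), (256, [135, 172, 191]), (259, [156, 198, 217]), (262, [179, 223, 236]), (265, [179, 223, 236]), (374, [112, 141, 155]), (377, [111, 140, 154]), (380, [111, 141, 154]), (383, [98, 124, 136]), (386, [86, 111, 126]), (389, [91, 133, 175]), (392, [92, 136, 181]), (395, [93, 137, 182]), (398, [93, 137, 182]), (401, [93, 137, 182])]
```

View pics/w_n.png

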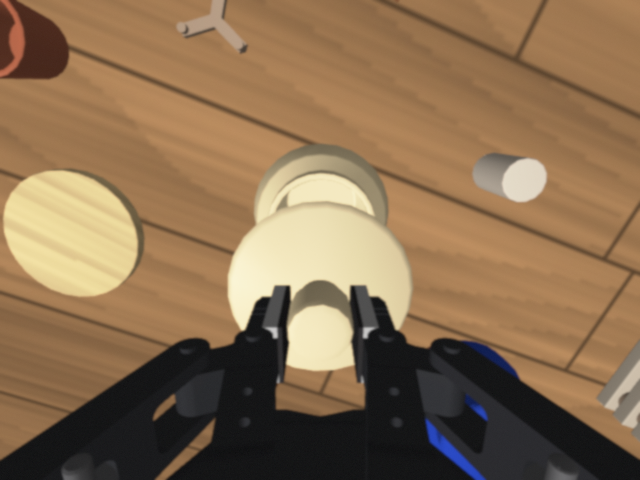

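The cream jar's mouth is aligned with the held cream lid within about 2 mm. Lower.

```bash
python3 -m jog '[[1,0,10,0],[1,0,28,0],[1,0,46,0],[1,0,62,0],[1,0,74,0],[1,0,82,0],[1,0,87,0],[1,0,89,0]]' && python3 -m jog '[[0,0,0,0],[0,0,1,0],[0,0,2,0],[0,0,3,0],[0,0,4,0],[0,0,5,0],[0,0,5,0],[0,0,5,0]]' && python3 -m jog '[[0,0,0.5,0],[0,0,1,0],[0,0,1.5,0],[0,0,2,0],[0,0,2.5,0],[0,0,2.5,0],[0,0,2.5,0],[0,0,2.5,0]]'
```

```text
clock: 41.53
tcp_pos: [0.619, -0.1284, 0.1339]
tcp_rot: [[0.933, 0.359, -0.001], [0.359, -0.933, 0.0], [-0.001, -0.001, -1.0]]
contact_force: [-0.9, 0.1, -2.0]
finger_gap: 0.0255
gripper_force: 39.8
clock: 42.2
tcp_pos: [0.6192, -0.1284, 0.1297]
tcp_rot: [[0.933, 0.359, -0.0], [0.359, -0.933, 0.0], [-0.0, -0.0, -1.0]]
contact_force: [-1.0, -0.9, -1.5]
finger_gap: 0.026
gripper_force: 39.8
clock: 42.87
tcp_pos: [0.6193, -0.1285, 0.1273]
tcp_rot: [[0.933, 0.359, -0.0], [0.359, -0.933, 0.0], [-0.0, -0.0, -1.0]]
contact_force: [-0.2, 0.1, -0.8]
finger_gap: 0.0261
gripper_force: 39.8
```

```bash
python3 -m jog '[[0,0,0.5,0],[0,0,0.5,0],[0,0,1,0],[0,0,1,0],[0,0,1.5,0],[0,0,2,0],[0,0,2,0],[0,0,2,0]]'; python3 -m jog '[[0,0,0,0],[0,0,0.5,0],[0,0,0.5,0],[0,0,1,0],[0,0,1,0],[0,0,1,0],[0,0,1,0],[0,0,1,0]]'
```

```text
clock: 43.53
tcp_pos: [0.6192, -0.1285, 0.1252]
tcp_rot: [[0.933, 0.359, -0.0], [0.359, -0.933, 0.0], [-0.0, -0.0, -1.0]]
contact_force: [-1.1, -1.4, -1.4]
finger_gap: 0.0253
gripper_force: 39.8
clock: 44.2
tcp_pos: [0.6193, -0.1285, 0.1243]
tcp_rot: [[0.933, 0.359, 0.0], [0.359, -0.933, 0.0], [0.0, 0.0, -1.0]]
contact_force: [0.4, -0.1, -2.4]
finger_gap: 0.0256
gripper_force: 39.8
```

```bash
python3 -m jog '[[0,0,0,0],[0,0,0.5,0],[0,0,0.5,0],[0,0,1,0],[0,0,1,0],[0,0,1.5,0],[0,0,1.5,0],[0,0,1.5,0]]'
```

```text
clock: 44.87
tcp_pos: [0.6195, -0.1285, 0.1237]
tcp_rot: [[0.933, 0.359, 0.001], [0.359, -0.933, -0.0], [0.001, 0.0, -1.0]]
contact_force: [-3.6, 0.6, 4.4]
finger_gap: 0.0253
gripper_force: 40.5
```

Contact at 0.1237, the seated height. Release, rise and check everything.

```bash
python3 -m jog '[[0,0,0,0],[0,0,0,0],[0,0,0,0],[0,0,0,0],[0,0,0,0],[0,0,0,0],[0,0,0,0],[0,0,0,0]]' 60 && python3 -m jog '[[0,0,-8,0],[0,0,-25,0],[0,0,-50,0],[0,0,-80,0],[0,0,-110,0],[0,0,-130,0],[0,0,-138,0],[0,0,-140,0]]' && python3 -m jog '[[-10,0,0,0],[-30,0,0,0],[-60,0,0,0],[-90,0,0,0],[-120,0,0,0],[-140,0,0,0],[-150,0,0,0],[-150,0,0,0]]'
python3 - <<'E'
from h import *
S=optics.grab_frame('scene');T=optics.grab_frame('top');W=optics.grab_frame('wrist')
f=lambda I,u,v,h=40: cv2.resize(I[v-h:v+h,u-h:u+h],(260,260),interpolation=cv2.INTER_CUBIC)
cv2.imwrite('pics/end.png',np.vstack([np.hstack([f(S,197,185),f(S,224,232),f(S,418,290)]),np.hstack([f(T,500,243),f(T,408,190),f(T,217,212)])])[:,:,::-1])
cv2.imwrite('pics/endW.png',W[:,:,::-1])
for n in ('jar_blue','jar_cream','bottle','cup','post'): print(n,[np.round(d['box']).tolist() for d in optics.look_for('top',n)][:1])
E
```

```text
clock: 45.53
tcp_pos: [0.6193, -0.1284, 0.1228]
tcp_rot: [[0.933, 0.359, -0.0], [0.359, -0.933, 0.0], [-0.0, -0.0, -1.0]]
contact_force: [-0.4, 0.5, 0.5]
finger_gap: 0.0597
gripper_force: 0.0
clock: 46.2
tcp_pos: [0.6204, -0.1288, 0.2659]
tcp_rot: [[0.933, 0.359, 0.004], [0.359, -0.933, -0.001], [0.004, 0.003, -1.0]]
contact_force: [0.4, -0.8, 0.0]
finger_gap: 0.06
gripper_force: 0.0
clock: 46.87
tcp_pos: [0.4774, -0.1827, 0.2614]
tcp_rot: [[0.934, 0.357, -0.002], [0.357, -0.934, 0.001], [-0.002, -0.001, -1.0]]
contact_force: [-0.2, 0.7, -0.3]
finger_gap: 0.0595
gripper_force: 0.0
jar_blue [[475.0, 246.0, 517.0, 267.0]]
jar_cream [[384.0, 163.0, 430.0, 215.0]]
bottle [[402.0, 259.0, 422.0, 274.0]]
cup [[273.0, 160.0, 302.0, 190.0]]
post [[455.0, 145.0, 474.0, 166.0]]
```

View pics/end.png

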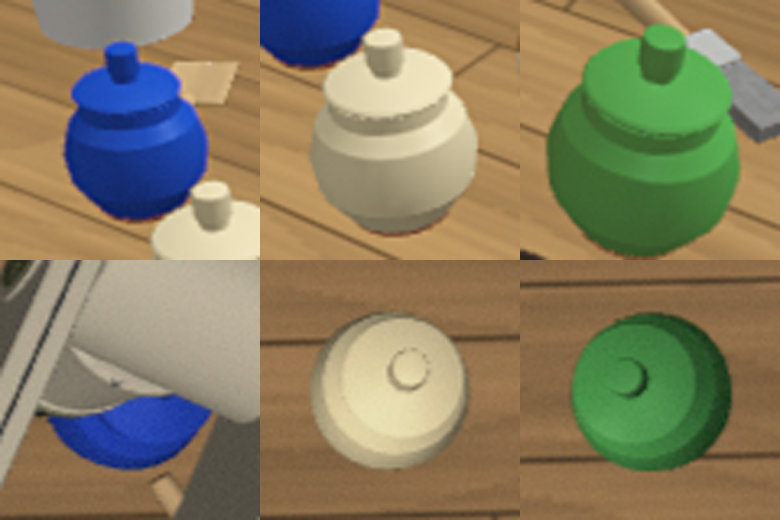

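All three lids sit level on the jars of their own colour, and the jars have not moved.

```bash
python3 -c "
from rig import sign_off
print(sign_off())"
```

```text
the job is handed in; nothing more can be done
None
```

The blue, green and cream lids are each back on the jar of their own colour, seated level and set down gently, and the job was handed in at about 47 s of the 120 s allowed.

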